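# Unclip the reader bar and hold it over the sample block

## Task

Pull the reader bar straight up off its parking rail, where two spring catches hold it, and carry it over the tube rack and hotplate in the middle of the bench to the sample block with the row of wells. Finish while still holding it level and motionless just above the block, centred on it and lengthwise with it, with about a centimetre of air in between and not touching it. Do not push the tube rack, beaker or amber jar about.

Things in the scene. Friction and masses are not known exactly. Their poses are not given: they have to be found in the camera images.
- reader_bar: Reader bar: grey upside-down channel, 44 (its x) x 120 (its y) x 43 mm high, about 0.25 kg; on it a black upright grip 18 mm thick (x), 60 mm long (y), from 43 to 83 mm up. Origin at the centre of its lower edges, z up; the same after a half turn. Starts parked astride the rail, origin 76 mm above the bench; its lower edges must rise 34 mm or more to clear the rail.
- reader_grip (a point): Point at the middle of the reader bar's grip, 67 mm above the bar's origin, 24 mm above the top of the channel body and 16 mm below the top of the grip: a good TCP place, fingers closing along the bar's x (18 mm).
- stand: Parking stand, fixed: base plate 90 (x) x 170 (y) x 12 mm, two posts and a level aluminium rail, 20 mm wide and 148 mm long along its y, with black end plates that rise 6 mm above the rail. Origin under the centre of the base, z up. It stands on the left or right of the bench, the sample block on the other side.
- rail_top (a point): Centre of the rail's top, 110 mm above the bench. Two spring-loaded balls in the rail's sides here catch lips inside the bar: a straight upward pull of about 8 to 14 N (weight included) overcomes them within the first 8 mm of lift; from about 15 mm the bar is free of them.
- sample_block: Sample block, fixed to the bench: steel block 52 (x) x 140 (y) x 28 mm high with one row of eight 10 mm wells along its y. Origin at the centre of its underside, z up.
- block_top (a point): Centre of the sample block's top face, 28 mm above the bench.
- vial_rack: White rack with capped tubes, loose, 50 x 168 (its y) x 92 mm high, origin at the centre of its underside. It stands between stand and sample block, roughly pointing away from the robot, in front of a fixed hotplate stirrer (273 deep x 209 wide x 140 mm high, centred at x = 0.645, y = -0.04).
- beaker: Small glass beaker, loose, 54 mm wide, 70 mm high, on the robot's side of the sample block; origin at the centre of its underside.
- jar_amber: Small amber jar with a cap, loose, 47 mm wide, 86 mm high, on the robot's side of the stand; origin at the centre of its underside.
Mind the look-alikes: they are no part of the job. What is shaped like the beaker but pink or yellow is not meant.

How it is judged (in metres and radians):
On the way:
1. the reader bar is off the rail: its lower edges more than 0.12 m above the bench, touching nothing of the stand (height (world z) of reader_bar above 0.12 m and contact force between reader_bar and stand below 0.05 N and contact force between reader_bar and the fingers above 1 N), for 0.2 s.
At the end, for the whole second after the job is handed in: The reader bar is held still in the fingers over the sample block: its lower edges 3 to 20 mm above the block's top, its centre within 12 mm of the block's centre (horizontally), its length within 0.14 rad of the block's, level within 0.1 rad, touching neither block nor beaker (z of reader_bar in the frame of block_top between 0.003 and 0.02 m and horizontal distance between reader_bar and block_top below 0.012 m and angle between the y axis of reader_bar and the y axis of sample_block, either way round below 0.14 rad and angle between reader_bar's own z axis and vertical below 0.1 rad and contact force between reader_bar and sample_block below 0.05 N and contact force between reader_bar and the fingers above 1 N and contact force between reader_bar and beaker below 0.05 N and linear speed of reader_bar below 0.02 m/s and angular speed of reader_bar below 0.2 rad/s); the arm keeps its last pose, push and grip.
It fails at once if the reader bar touches the sample block (contact force between reader_bar and sample_block above 0.5 N).
It fails at once if the reader bar crosses the middle of the bench (within 5 cm of the line y = -0.04) with its lower edges less than 0.1 m above the bench, below the tops of the tubes (world y of reader_bar between -0.09 and 0.01 m and height (world z) of reader_bar below 0.1 m).
It fails at once if the tube rack is pushed more than 2 cm or tipped (distance of vial_rack from where it was at the start of the episode above 0.02 m or angle between vial_rack's own z axis and vertical above 0.3 rad).
It fails at once if the beaker is pushed more than 2 cm or tipped (distance of beaker from where it was at the start of the episode above 0.02 m or angle between beaker's own z axis and vertical above 0.3 rad).
It fails at once if the amber jar is pushed more than 2 cm or tipped (distance of jar_amber from where it was at the start of the episode above 0.02 m or angle between jar_amber's own z axis and vertical above 0.3 rad).
It also fails if it takes over 48 s, if anything falls off the work surface, if the arm or the gripper's body presses on something with over 40 N, if the wrist force passes 120 N, or if a joint passes its speed limit or range.

## Robot

A 7-joint arm with a two-finger parallel gripper is mounted at the origin on the work surface; the furniture and walls round the work are solid. World frame = base frame: x ahead of the robot, y to its left, z up, the work surface at z = 0. Lengths are in mm, angles in rad, forces in N, time in s.
With the tool pointing down it reaches from about 400 to 900 mm from the base axis. Payload 5.5 kg.
Tool frame: the origin (TCP) lies between the finger pads, 19 mm behind the fingertips; this is the grasp point; z points along the fingers, y is the line along which they close (so a half turn about z gives the same grasp; the last joint's range is limited). The gripper opens to 85 mm and grips with 20 to 120 N. Pads are 22 mm wide; open, the fingers measure 114 mm over their backs; the gripper's body (76 mm by 85 mm) begins 54 mm behind the grasp point. The pads swing forward as they close: fully open they stand 13 mm farther back than shut.
Start: joints at [1.557, 0.501, -0.427, 1.55, 0.221, 1.138, -0.21], TCP at [177.664, -625.248, 250.01] pointing down, gripper open.
Joint ranges: [-2.88, 2.88], [-0.31, 2.03], [-1.54, 1.56], [0.2, 2.42], [-1.41, 4.55], [0.19, 2.02], [-2.57, 2.57]. Speed limits (rad/s): [2.57, 2.57, 3.14, 3.14, 3.14, 3.14, 3.14].

## Interface

Orientations are given as a unit quaternion [x, y, z, w].
In Python, from station import sensors, eyes, ctrl gives the robot as it stands.
- The arm moves only by the tool arm_command, never from a script. Its argument "plan" is a list that holds one entry, the list of rows, each a list of 4 numbers: the shift along the tool's x, y, z scaled (see below), then the turn about the tool's z scaled (see below). In form: [[[dx, dy, dz, roll], ...]]. A call has 1 to 10 rows; each row shifts and turns the commanded pose from where the row before left it, along the tool's axes as they then stand; what a row does not reach is not made up. The controller multiplies each number of a shift by 30 mm and each number of a turn by 60 degrees. A row lasts 1/12 s, in which the tool goes at most 41.7 mm and 7.16 degrees, less where a joint would pass 70% of its speed; a pose out of reach is approached as far as the arm can. A call with a number of a shift or a turn outside -1 to 1 is refused whole. A call with a gripper value outside its range is refused whole. "grip" is the finger opening in mm, from 0 to 85.4, set as the call begins (left out, the last holds). The fingers move at their own pace and stop on an object; the grip force is fixed at half the most. Time passes only in rows, so rows that do not move let the fingers close. It gives the time, the measured TCP pose, the force, the opening and the grip force at its end, in the units of the state.
- sensors.read_state(): the state, without advancing time (a new reading comes with each control period).
- eyes.get_image(name): name is "scene" or "top" or "wrist"; returns the picture (420x560x3 uint8, red, green, blue); there is no depth.
- eyes.camera_params(name): a dict with "intrinsics" (3x3 intrinsics, pixels), "origin" and "rotation" of the camera in the world; the wrist camera has in their place "tool_from_camera" (4x4, takes a point from camera to tool coordinates, whose origin is the TCP and whose axes are the flange's). Camera axes: x right, y down, z forward; pixel columns grow to the right and rows downward; lengths in mm; the calibration is good to about 2 mm. A picture is of the moment at which its call begins: read the wrist's pose just before it. camera_params takes no time and is no camera call.
- ctrl.close_job(): hands the job in; it is judged then, once.
The state is a dict: "time": time; "qpos": joint angles; "dq": joint speeds; "effort": joint torques, N m; "tcp_pos": TCP position; "tool_rot": TCP orientation; "contact_force": force on the tool from outside, world axes, zero at the start; "wrist_torque": the same for the moment, N m; "grip_width": finger opening in mm; "grasp_force": force on a finger pad.
Only numpy, scipy, OpenCV 4.12 (cv2) and the standard library are available. Lean on these libraries where they do the work, as an engineer would, in place of code of your own. Each camera call takes 0.05 s, during which the arm holds its last target. There are 200 camera calls.

## Working session

There is one attempt and no reset: what is moved stays moved. The work goes in short steps, Python scripts to look and compute and a tool call to move; the robot and the scene stay as the last step left them, time stands still between calls to the robot, and variables do not carry over. Pictures are saved under pics/ and viewed, at most 10 in all, crops included, and the job is handed in when it is done.

Besides the shell and the picture viewer there is one more tool, called after "Request:" as a command line: name --argument value ..., lists and objects as JSON in quotes. arm_command: Moves the arm, as the interface text tells. Shifts and turns lie within -1 to 1; 1 stands for 30 mm of shift or 60 degrees of turn. Its arguments: {"type":"object","properties":{"plan":{"type":"array"},"grip":{"type":"number"}},"required":["plan"]}

```bash
mkdir -p pics; cat > h.py <<'E'
import numpy as np, cv2
from station import sensors, eyes, ctrl
def shot(n,f):
    im=eyes.get_image(n); cv2.imwrite(f'pics/{f}.png',cv2.cvtColor(im,cv2.COLOR_RGB2BGR)); return im
def cam(n):
    p=eyes.camera_params(n); return np.array(p['intrinsics']),np.array(p['origin']),np.array(p['rotation'])
def ray(n,uv):
    K,o,R=cam(n); d=R@np.linalg.solve(K,[uv[0],uv[1],1]); return o,d/np.linalg.norm(d)
def onz(n,uv,z):
    o,d=ray(n,uv); return o+d*(z-o[2])/d[2]
def proj(n,P):
    K,o,R=cam(n); q=K@(R.T@(np.array(P)-o)); return q[:2]/q[2]
def two(n1,a,n2,b):
    o1,d1=ray(n1,a);o2,d2=ray(n2,b)
    s=np.linalg.lstsq(np.c_[d1,-d2],o2-o1,rcond=None)[0]
    p,q=o1+d1*s[0],o2+d2*s[1]; return (p+q)/2,np.linalg.norm(p-q)
E
python3 - <<'E'
from h import *
a=shot('scene','s0');b=shot('top','t0')
for n in('scene','top'):
    K,o,R=cam(n);print(n,K.round(1).tolist(),o.round(1),R.round(3).tolist())
s=sensors.read_state();print(s)
E
```

```text
scene [[416.0, 0.0, 279.6], [0.0, 416.0, 206.3], [0.0, 0.0, 1.0]] [1076.5  126.6 1010. ] [0.601, 0.737, -0.245, -0.189]
top [[424.8, 0.0, 280.1], [0.0, 424.8, 211.2], [0.0, 0.0, 1.0]] [ 340.   -15.3 1040.5] [-0.696, 0.717, -0.023, 0.039]
{'time': 0.1, 'qpos': array([ 1.55719519,  0.50172758, -0.4267481 ,  1.5513619 ,  0.22081134,
        1.13833246, -0.21033014]), 'dq': array([-0.00159669, -0.0040249 ,  0.00044855, -0.00262221,  0.00136507,
        0.0018467 ,  0.00070732]), 'effort': array([-1.13307100e-02, -5.70805085e+01, -5.83884671e+00, -2.81748283e+01,
        1.03931950e-02,  5.59506268e-03, -1.50898813e-05]), 'tcp_pos': array([ 177.38590235, -624.69461227,  249.06759091]), 'tool_rot': array([ 9.90439312e-01,  1.37946285e-01, -1.18869629e-04, -8.82168242e-04]), 'contact_force': array([ 0.73578368, -0.30485328, -0.09966116]), 'wrist_torque': array([ 0.01557001, -0.00956162,  0.05824889]), 'grasp_force': 0.0, 'grip_width': 85.20933796250497}
```

View pics/s0.png

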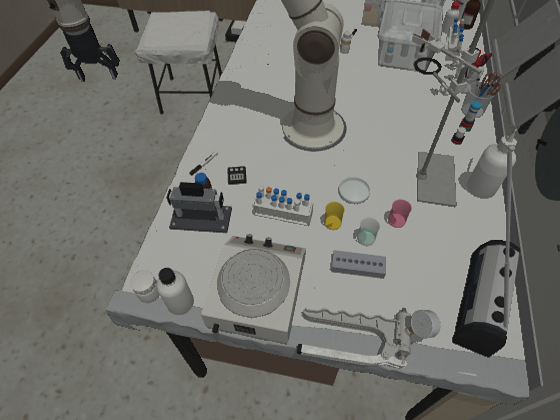

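View pics/t0.png

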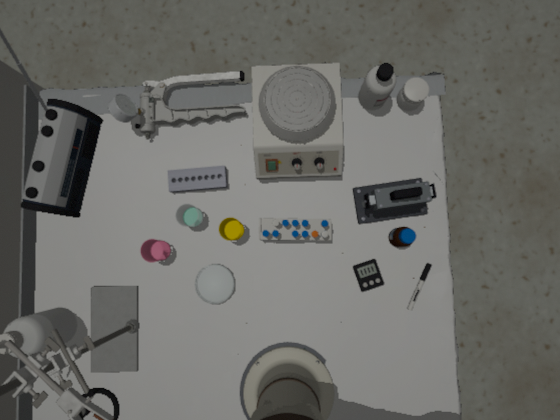

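The top view has +x up and +y left. The stand with the bar is at top (395,200) and scene (200,205). The sample block is at top (198,179) and scene (358,263). The green/clear beaker is at top (193,217); the look-alikes are yellow at (232,230) and pink at (155,251). The amber jar is at top (402,237) and the rack at top (296,230). Next is one enlarged crop to confirm the bar and block.

```bash
python3 - <<'E'
s=open('h.py').read()
s=s.replace("import numpy as np, cv2","import numpy as np, cv2\nfrom scipy.spatial.transform import Rotation as Ro").replace("np.array(p['rotation'])","Ro.from_quat(p['rotation']).as_matrix()")
open('h.py','w').write(s)
from h import *
a=cv2.imread('pics/s0.png');b=cv2.imread('pics/t0.png')
c=lambda im,u,v:cv2.resize(im[v:v+75,u:u+100],(400,300),interpolation=cv2.INTER_CUBIC)
cv2.imwrite('pics/c0.png',np.vstack([np.hstack([c(b,345,165),c(b,150,160)]),np.hstack([c(a,155,165),c(a,310,225)])]))
print(onz('top',(395,200),0),onz('scene',(200,205),0), onz('top',(198,179),28))
E
```

```text
[ 450.29690111 -274.90043126    0.        ] [ 402.06047096 -278.50769724    0.        ] [513.32981119 203.08226549  28.        ]
```

View pics/c0.png

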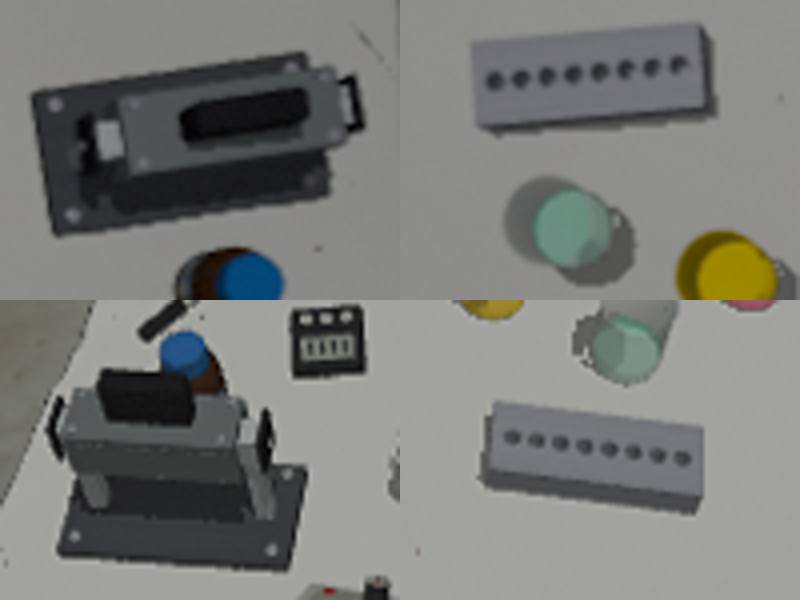

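The crop confirms both. The bar with its black grip sits on the stand beside the amber jar with the blue cap. The block has eight wells, with the greenish beaker on its robot side. Now I triangulate.

```bash
python3 - <<'E'
from h import *
T=lambda u0,v0,x,y:(u0+x/4-.4,v0+y/4-.4)
top=[(125,100),(335,65),(352,140),(130,176)]   # bar top corners +x+y,+x-y,-x-y,-x+y
sc=[(236,450),(65,434),(78,388),(243,402)]
P=[]
for t,s in zip(top,sc):
    p,e=two('top',T(345,165,*t),'scene',T(155,165,s[0],s[1]-300));P.append(p);print(p.round(1),round(e,1))
P=np.array(P);print('bar',P.mean(0).round(1)); 
d=P[0]+P[3]-P[1]-P[2];print(np.degrees(np.arctan2(d[1],d[0])))
Q=np.array([onz('top',T(345,165,*t),119) for t in top]);d=Q[0]+Q[3]-Q[1]-Q[2];print('at119',Q.mean(0).round(1),np.degrees(np.arctan2(d[1],d[0])),np.linalg.norm(d[:2])/2)
# wells
tw=[(495,81),(520,79),(547,76),(573,73),(600,71),(627,69),(651,67),(679,64)]
sw=[(682,458),(657,455),(633,452),(608,449),(584,447),(561,444),(537,440),(512,437)]
W=[]
for t,s in zip(tw,sw):
    p,e=two('top',T(150,160,t[0]-400,t[1]),'scene',T(310,225,s[0]-400,s[1]-300));W.append(p)
W=np.array(W);print('wells',W.mean(0).round(1),'span',W[0]-W[-1]);
for n,w,u,v,dy in(('top',tw,150,160,0),('scene',sw,310,225,300)):
    q=np.array([onz(n,T(u,v,x-400,y-dy),28) for x,y in w]);f=np.polyfit(q[:,1],q[:,0],1);print(n,q.mean(0).round(1),'yaw',90-np.degrees(np.arctan(f[0])))
# others
for nm,c,z in(('rack',(296,230),80),('beaker',(193,217),50),('jar',(405,237),86)):print(nm,onz('top',c,z).round(0))
p=eyes.camera_params('wrist');print(p)
R=Ro.from_quat(sensors.read_state()['tool_rot']).as_matrix();print(R.round(3))
E
```

```text
[ 461.8 -203.   113.8] 6.1
[ 476.4 -316.6  121.6] 3.8
[ 435.4 -323.5  119.5] 4.7
[ 420.7 -207.2  113.2] 0.7
bar [ 448.6 -262.6  117. ]
97.27629788726374
at119 [ 448.8 -264.   119. ] 97.60736246015811 118.42969844948666
wells [516.6 207.   28. ] span [ -6.6542637  111.90388809  -0.34760847]
top [516.6 207.4  28. ] yaw 93.38513337614366
scene [516.8 206.7  28. ] yaw 93.36618993320988
rack [381. -29.  80.]
beaker [420. 211.  50.]
jar [ 358. -271.   86.]
{'intrinsics': array([[289.91729789,   0.        , 282.05492046],
       [  0.        , 289.91729789, 209.80829255],
       [  0.        ,   0.        ,   1.        ]]), 'tool_from_camera': array([[ 5.18882830e-04, -9.53144478e-01, -3.02515017e-01,
         7.80239024e+01],
       [ 9.99999696e-01,  3.18640249e-04,  7.11278670e-04,
         7.42575771e-01],
       [-5.81557876e-04, -3.02515295e-01,  9.53144353e-01,
        -1.23628210e+02],
       [ 0.00000000e+00,  0.00000000e+00,  0.00000000e+00,
         1.00000000e+00]])}
[[ 0.962  0.273 -0.   ]
 [ 0.273 -0.962  0.002]
 [ 0.    -0.002 -1.   ]]
```

Request:
arm_command --plan '[[[0.8,-0.6,0,0],[0.8,-0.6,0,0],[0.8,-0.6,0,0],[0.8,-0.6,0,0],[0.8,-0.6,0,0],[0.8,-0.6,0,0],[0.8,-0.6,0,0],[0.8,-0.6,0,0],[0.8,-0.6,0,0],[0.8,-0.6,0,0]]]' --grip 85

```text
time: 0.93
tcp_pos: [359.8, -385.0, 249.7]
tool_rot: [0.99, 0.138, -0.0, -0.0]
contact_force: [0.7, 0.1, 0.8]
grip_width: 85.1
grasp_force: 0.0
```

Request:
arm_command --plan '[[[0,0,0,-0.11],[0,0,0,-0.11],[0,0,0,-0.11],[0,0,0,-0.11],[0,0,0,-0.11],[0,0,0,-0.11],[0,0,0,-0.11],[0,0,0,-0.11],[0,0,0,-0.11],[0,0,0,-0.11]]]'

```text
time: 1.77
tcp_pos: [359.0, -386.3, 249.6]
tool_rot: [0.754, 0.657, 0.0, -0.0]
contact_force: [0.9, 0.6, 0.1]
grip_width: 85.3
grasp_force: 0.0
```

```bash
cat > st.py <<'E'
from h import *
def go(x,y,z,yaw,pr=True):
    s=sensors.read_state();R=Ro.from_quat(s['tool_rot']).as_matrix();p=s['tcp_pos']
    cy=np.degrees(np.arctan2(R[1,0],R[0,0]));d=R.T@(np.array([x,y,z])-p)
    print('t',s['time'],'tcp',p.round(1),'yaw',cy.round(1),'tilt',R[:,2].round(3),'q',s['qpos'].round(2),'F',s['contact_force'].round(1),'grip',round(s['grip_width'],1),round(s['grasp_force'],1))
    print('shift/30',(d/30).round(2),'roll/60',round(-(yaw-cy)/60,3))
E
python3 -c "
from st import *
go(449,-264,250,97.6)"
```

```text
t 1.7667 tcp [ 359.  -386.3  249.6] yaw 82.2 tilt [-0.001  0.001 -1.   ] q [ 1.41  0.34 -0.77  1.85  0.27  1.06  0.4 ] F [0.9 0.6 0.1] grip 85.3 0.0
shift/30 [ 4.45  2.42 -0.01] roll/60 -0.257
```

Request:
arm_command --plan '[[[0.9,0.48,0,-0.09],[0.9,0.48,0,-0.09],[0.9,0.48,0,-0.08],[0.9,0.4,0,0],[0.9,0.4,0,0],[0,0,0,0],[0,0,0,0]]]'

```text
time: 2.35
tcp_pos: [423.4, -249.4, 250.0]
tool_rot: [0.658, 0.753, -0.0, -0.0]
contact_force: [0.4, -0.6, -0.4]
grip_width: 85.4
grasp_force: 0.0
```

```bash
python3 -c "
from st import *
go(449,-264,250,97.6)
shot('wrist','w0')"
```

```text
t 2.35 tcp [ 423.4 -249.4  250. ] yaw 97.7 tilt [-0. -0. -1.] q [ 1.25  0.29 -0.9   1.93  0.27  1.04  0.37] F [ 0.4 -0.6 -0.4] grip 85.4 0.0
shift/30 [-0.6   0.78  0.  ] roll/60 0.002
```

View pics/w0.png

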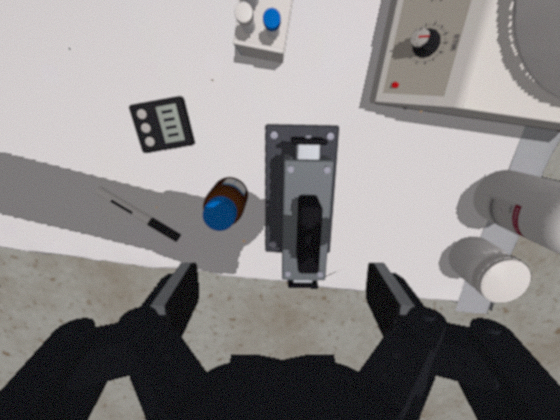

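The wrist view shows the grip at (300–321, 195–272), aligned vertically with the fingers. The body top corners are near (284,160), (331,160), (326,278) and (283,278). I'll mask the body, move to the target, and repeat for height.

```bash
cat >> h.py <<'E'
def wset():
    s=sensors.read_state();p=eyes.camera_params('wrist');M=np.array(p['tool_from_camera']);R=Ro.from_quat(s['tool_rot']).as_matrix()
    return np.array(p['intrinsics']),s['tcp_pos']+R@M[:3,3],R@M[:3,:3]
def rayc(c,uv):
    K,o,R=c;d=R@np.linalg.solve(K,[uv[0],uv[1],1]);return o,d/np.linalg.norm(d)
def prc(c,P):
    K,o,R=c;q=K@(R.T@(np.array(P)-o));return q[:2]/q[2]
E
python3 - <<'E'
from h import *
c=wset();np.savez('c0.npz',*c)
im=cv2.imread('pics/w0.png');
z=cv2.resize(im[145:295,255:355],(400,600),interpolation=cv2.INTER_CUBIC)
cv2.imwrite('pics/w0c.png',z)
def at(uv,h):
    o,d=rayc(c,uv);return (o+d*(h-o[2])/d[2]).round(1)
for uv in [(284,160),(331,160),(326,278),(283,278)]:print(at(uv,119))
C=np.array([449,-264.]);a=np.radians(97.6);Y=np.array([np.cos(a),np.sin(a)]);X=np.array([Y[1],-Y[0]])
for sx,sy,h,w,l in [(i,j,119,22,60) for i in(1,-1) for j in(1,-1)]+[(i,j,159,9,30) for i in(1,-1) for j in(1,-1)]:
    print(sx,sy,h,prc(c,[*(C+sx*w*X+sy*l*Y),h]).round(1))
E
```

```text
[ 419.8 -209.6  119. ]
[ 460.5 -204.2  119. ]
[ 476.9 -320.   119. ]
[ 434.5 -325.7  119. ]
1 1 119 [334.2 157.4]
1 -1 119 [327.7 278.7]
-1 1 119 [283.7 157.4]
-1 -1 119 [283.6 278.7]
1 1 159 [324.2 203.4]
1 -1 159 [321.  272.4]
-1 1 159 [300.8 203.4]
-1 -1 159 [299.4 272.4]
```

View pics/w0c.png

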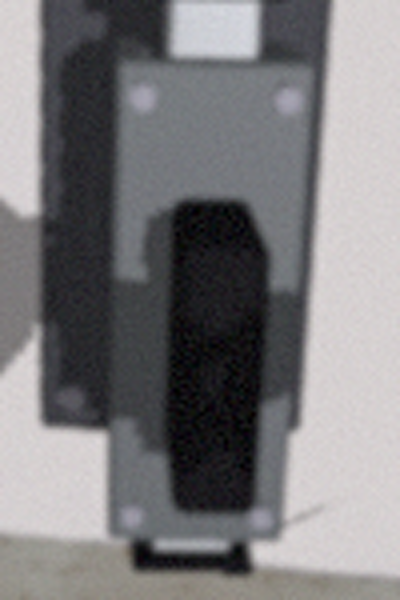

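Request:
arm_command --plan '[[[-0.31,0.36,0,0],[-0.31,0.37,0,0],[0,0,0.7,0],[0,0,0.7,0],[0,0,0,0],[0,0,0,0]]]'

```text
time: 2.9
tcp_pos: [445.8, -267.6, 207.0]
tool_rot: [0.66, 0.751, -0.0, -0.002]
contact_force: [0.2, -0.7, 0.7]
grip_width: 84.9
grasp_force: 0.0
```

```bash
python3 - <<'E'
from st import *
go(447.4,-265.3,145,97.6)
c=wset();im=shot('wrist','w1')
C=np.array([447.4,-265.3]);a=np.radians(97.6);Y=np.array([np.cos(a),np.sin(a)]);X=np.array([Y[1],-Y[0]])
z=cv2.cvtColor(im,cv2.COLOR_RGB2BGR)
for w,l,h in((22,60,119),(9,30,159)):
    p=np.array([prc(c,[*(C+i*w*X+j*l*Y),h]) for i,j in((1,1),(1,-1),(-1,-1),(-1,1))]);print(p.round(0).tolist())
    cv2.polylines(z,[p.round().astype(int)],True,(0,0,255),1)
cv2.imwrite('pics/w1c.png',cv2.resize(z[100:400,180:400],None,fx=2,fy=2))
E
```

```text
t 2.9 tcp [ 445.8 -267.6  207. ] yaw 97.4 tilt [-0.002  0.002 -1.   ] q [ 1.18  0.41 -0.84  1.91  0.36  0.99  0.3 ] F [ 0.2 -0.7  0.7] grip 84.9 0.0
shift/30 [0.06 0.07 2.07] roll/60 -0.004
[[315.0, 140.0], [310.0, 287.0], [258.0, 287.0], [253.0, 140.0]]
[[299.0, 195.0], [297.0, 281.0], [271.0, 281.0], [269.0, 195.0]]
```

View pics/w1c.png

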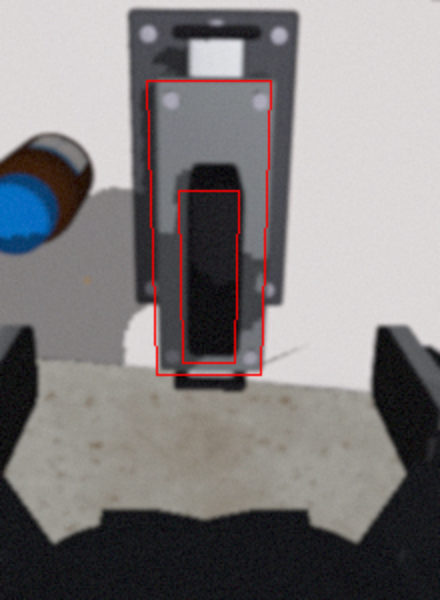

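The outlines fit within about 2 mm, with the bar sitting roughly 1 mm more to +x and +y. I'll correct, descend and grip.

Request:
arm_command --plan '[[[0.09,0.11,0.5,0],[0,0,0.6,0],[0,0,0.5,0],[0,0,0.3,0],[0,0,0.15,0],[0,0,0,0],[0,0,0,0]]]'

```text
time: 3.53
tcp_pos: [450.6, -264.1, 147.3]
tool_rot: [0.66, 0.752, 0.0, 0.001]
contact_force: [0.4, 0.5, 0.5]
grip_width: 84.7
grasp_force: 0.0
```

Request:
arm_command --plan '[[[0,0,0,0],[0,0,0,0],[0,0,0,0],[0,0,0,0],[0,0,0,0],[0,0,0,0],[0,0,0,0],[0,0,0,0],[0,0,0,0],[0,0,0,0]]]' --grip 0

```text
time: 4.37
tcp_pos: [449.9, -263.9, 146.7]
tool_rot: [0.66, 0.752, -0.0, -0.0]
contact_force: [-1.8, 0.4, 5.9]
grip_width: 17.1
grasp_force: 59.4
```

```bash
python3 -c "
from st import *
go(448.5,-264.5,145,97.6)"
```

```text
t 4.3667 tcp [ 449.9 -263.9  146.7] yaw 97.5 tilt [-0. -0. -1.] q [ 1.11  0.5  -0.79  1.95  0.45  0.88  0.22] F [-1.8  0.4  5.9] grip 17.1 59.4
shift/30 [-0.02 -0.05  0.06] roll/60 -0.002
```

Request:
arm_command --plan '[[[0,0,-0.1,0],[0,0,-0.1,0],[0,0,-0.1,0],[0,0,-0.1,0],[0,0,-0.15,0],[0,0,-0.2,0],[0,0,-0.2,0],[0,0,-0.3,0],[0,0,-0.3,0],[0,0,-0.3,0]]]'

```text
time: 5.2
tcp_pos: [450.7, -263.8, 203.5]
tool_rot: [0.659, 0.752, 0.0, 0.001]
contact_force: [-0.6, -0.5, -2.2]
grip_width: 17.2
grasp_force: 60.6
```

Request:
arm_command --plan '[[[0,0,-0.3,0],[0,0,-0.3,0],[0,0,-0.3,0],[0,0,-0.3,0],[0,0,-0.3,0],[0,0,-0.3,0],[0,0,0,0],[0,0,0,0],[0,0,0,0]]]'

```text
time: 5.95
tcp_pos: [449.7, -263.7, 255.7]
tool_rot: [0.66, 0.752, -0.0, -0.0]
contact_force: [0.6, 1.1, -3.0]
grip_width: 17.2
grasp_force: 60.7
```

```bash
python3 - <<'E'
from st import *
go(516.7,207,250,93.4)
c=wset();im=shot('wrist','w2');np.savez('c2.npz',*c)
s=shot('scene','s2');t=shot('top','t2')
st=sensors.read_state();p=st['tcp_pos'];R=Ro.from_quat(st['tool_rot']).as_matrix()
z=cv2.cvtColor(im,cv2.COLOR_RGB2BGR)
# bar outline in tool frame: body top 24 below grip point (tool z +), grasp z offset assumed 3 mm
for w,l,h in((22,60,27.7),(9,30,-12.3)):
    q=np.array([prc(c,p+R@np.array([j*l,i*w,h])) for i,j in((1,1),(1,-1),(-1,-1),(-1,1))]);cv2.polylines(z,[q.round().astype(int)],True,(0,0,255),1)
A=cv2.resize(z[100:400,180:400],(440,600))
u=proj('scene',p).astype(int);B=cv2.resize(cv2.cvtColor(s,cv2.COLOR_RGB2BGR)[u[1]-60:u[1]+90,u[0]-45:u[0]+45],(360,600))
cv2.imwrite('pics/m2.png',np.hstack([A,B]))
E
```

```text
t 5.95 tcp [ 449.7 -263.7  255.7] yaw 97.4 tilt [-0.  0. -1.] q [ 1.21  0.35 -0.88  1.85  0.3   1.08  0.34] F [ 0.6  1.1 -3. ] grip 17.2 60.7
shift/30 [15.27  4.25  0.19] roll/60 0.067
```

View pics/m2.png

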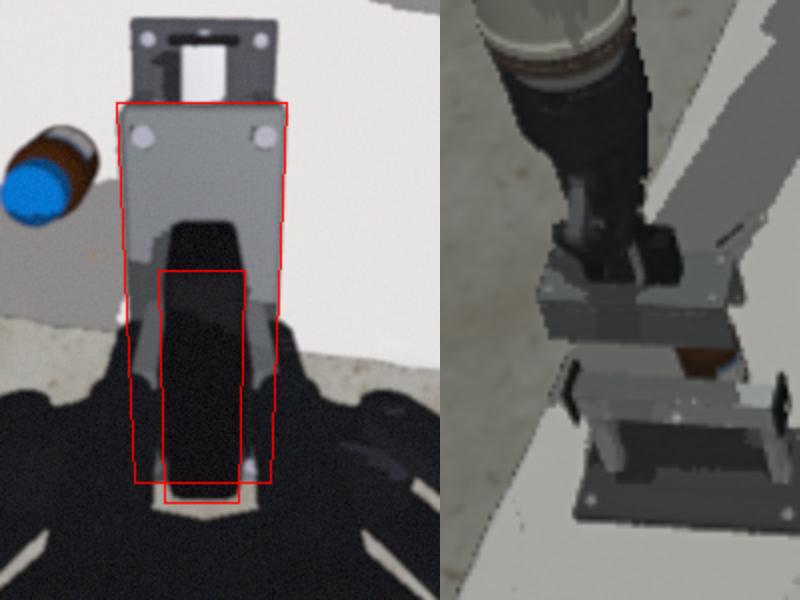

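The bar is off the rail, level, and centred in the fingers; its outline fits within about 1 mm, and the rail below is empty. Now I carry it high.

Request:
arm_command --plan '[[[0.3,0.08,0,0],[0.7,0.2,0,0],[0.8,0.22,0,0],[0.8,0.22,0,0],[0.8,0.22,0,0],[0.8,0.22,0,0],[0.8,0.22,0,0],[0.8,0.22,0,0],[0.8,0.22,0,0],[0.8,0.22,0,0]]]'

```text
time: 6.93
tcp_pos: [481.5, -33.6, 255.9]
tool_rot: [0.659, 0.752, -0.0, -0.0]
contact_force: [0.7, 0.1, -3.6]
grip_width: 17.2
grasp_force: 60.7
```

Request:
arm_command --plan '[[[0.8,0.22,0,0],[0.8,0.22,0,0],[0.8,0.22,0,0],[0.8,0.22,0,0],[0.8,0.22,0,0],[0.8,0.22,0,0],[0.8,0.22,0,0],[0.5,0.2,0,0],[0.3,0.1,0,0],[0.1,0,0,0]]]'

```text
time: 7.77
tcp_pos: [510.8, 167.3, 256.0]
tool_rot: [0.658, 0.753, 0.0, -0.001]
contact_force: [0.6, 0.3, -3.2]
grip_width: 17.7
grasp_force: 60.7
```

```bash
python3 -c "
from st import *
go(516.7,207,150,93.4)"
```

```text
t 7.7667 tcp [510.8 167.3 256. ] yaw 97.6 tilt [-0.     0.001 -1.   ] q [ 0.41  0.42 -0.98  1.82  0.39  1.11 -0.57] F [ 0.6  0.3 -3.2] grip 17.7 60.7
shift/30 [1.28 0.37 3.53] roll/60 0.071
```

Request:
arm_command --plan '[[[0.4,0.12,0,0.035],[0.5,0.13,0,0.035],[0.3,0.1,0,0],[0.07,0,0.4,0],[0,0,0.7,0],[0,0,0.8,0],[0,0,0.7,0],[0,0,0.4,0],[0,0,0.2,0],[0,0,0,0]]]'

```text
time: 8.6
tcp_pos: [517.3, 202.7, 158.4]
tool_rot: [0.687, 0.727, -0.001, -0.001]
contact_force: [0.7, -0.1, -3.4]
grip_width: 17.1
grasp_force: 60.5
```

```bash
python3 - <<'E'
from st import *
go(516.7,207,109,93.4)
a=shot('scene','s3');b=shot('top','t3')
c=lambda im,u,v:cv2.resize(cv2.cvtColor(im,cv2.COLOR_RGB2BGR)[v:v+150,u:u+100],(400,600),interpolation=cv2.INTER_CUBIC)
cv2.imwrite('pics/m3.png',np.hstack([c(b,140,110),c(a,310,170)]))
E
```

```text
t 8.6 tcp [517.3 202.7 158.4] yaw 93.3 tilt [-0.003 -0.001 -1.   ] q [ 0.24  0.57 -0.87  1.86  0.52  0.96 -0.8 ] F [ 0.7 -0.1 -3.4] grip 17.1 60.5
shift/30 [ 0.15 -0.01  1.65] roll/60 -0.002
```

View pics/m3.png

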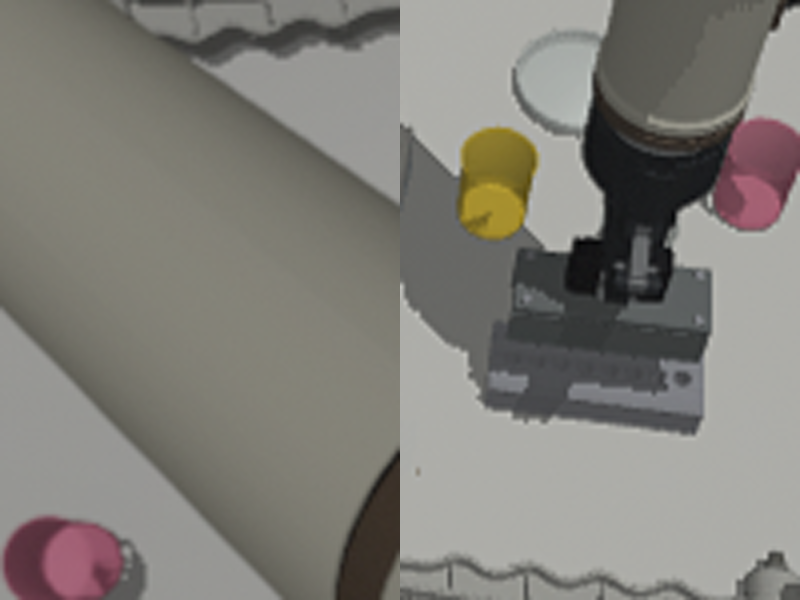

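In the scene view the bar is level above the block, aligned lengthwise; the arm hides the top view. I'll go partway down and check its edges by projection.

Request:
arm_command --plan '[[[0.14,0,0.3,0],[0,0,0.4,0],[0,0,0.3,0],[0,0,0.2,0],[0,0,0.1,0],[0,0,0,0],[0,0,0,0],[0,0,0,0]]]'

```text
time: 9.37
tcp_pos: [518.2, 208.2, 121.3]
tool_rot: [0.687, 0.727, 0.0, 0.0]
contact_force: [0.1, 0.4, -3.7]
grip_width: 17.0
grasp_force: 60.7
```

```bash
python3 - <<'E'
from st import *
go(516.7,207,109,93.4)
st=sensors.read_state();p=st['tcp_pos'];R=Ro.from_quat(st['tool_rot']).as_matrix()
a=cv2.cvtColor(shot('scene','s4'),cv2.COLOR_RGB2BGR)
u,v,k=310,205,8
z=cv2.resize(a[v:v+75,u:u+100],(800,600),interpolation=cv2.INTER_CUBIC)
B=lambda q:((np.array(q)-[u,v]+.5)*k).round().astype(int)
for h,col in((27.7,(0,0,255)),(70.7,(0,255,255))):
    q=np.array([B(proj('scene',p+R@np.array([j*60,i*22,h]))) for i,j in((1,1),(1,-1),(-1,-1),(-1,1))]);cv2.polylines(z,[q],True,col,1)
Rb=Ro.from_euler('z',3.4,degrees=True).as_matrix()
q=np.array([B(proj('scene',np.array([516.7,207,28])+Rb@np.array([i*26,j*70,0]))) for i,j in((1,1),(1,-1),(-1,-1),(-1,1))]);cv2.polylines(z,[q],True,(0,255,0),1)
cv2.imwrite('pics/m4.png',z)
E
```

```text
t 9.3667 tcp [518.2 208.2 121.3] yaw 93.3 tilt [ 0.  0. -1.] q [ 0.2   0.62 -0.82  1.88  0.57  0.9  -0.85] F [ 0.1  0.4 -3.7] grip 17.0 60.7
shift/30 [-0.04 -0.05  0.41] roll/60 -0.002
```

View pics/m4.png

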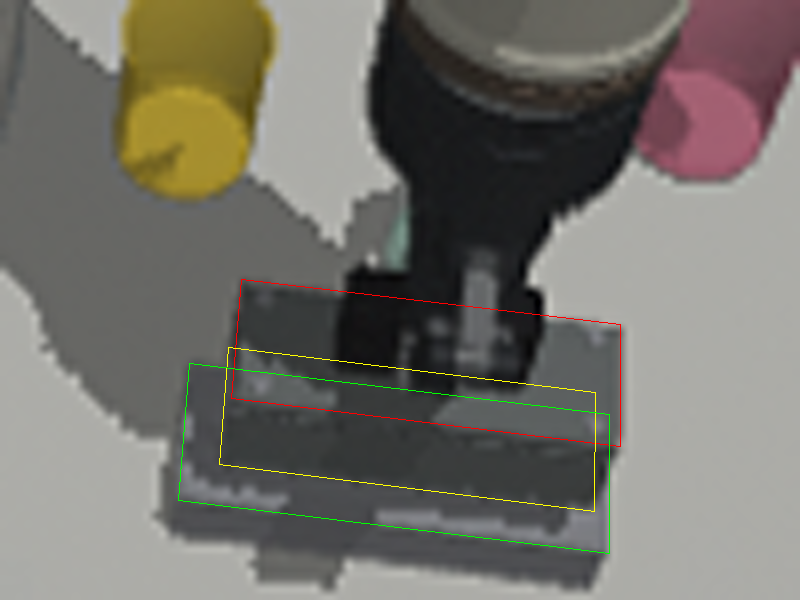

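The projected outlines fit the bar (red/yellow) and block (green) within about a pixel. Now the final 12 mm down.

Request:
arm_command --plan '[[[-0.03,-0.03,0.1,0],[0,0,0.1,0],[0,0,0.1,0],[0,0,0.06,0],[0,0,0.03,0],[0,0,0,0],[0,0,0,0],[0,0,0,0],[0,0,0,0],[0,0,0,0]]]'

```text
time: 10.25
tcp_pos: [517.2, 207.0, 109.4]
tool_rot: [0.687, 0.727, 0.0, 0.0]
contact_force: [-0.5, -0.1, -3.9]
grip_width: 17.4
grasp_force: 60.7
```

```bash
python3 -c "
from st import *
go(516.7,207,109,93.4)"
```

```text
t 10.25 tcp [517.2 207.  109.4] yaw 93.3 tilt [ 0.  0. -1.] q [ 0.19  0.63 -0.81  1.89  0.59  0.88 -0.86] F [-0.5 -0.1 -3.9] grip 17.4 60.7
shift/30 [-0.   -0.02  0.01] roll/60 -0.002
```

```bash
python3 -c "
from h import *
print(ctrl.close_job())"
```

```text
the job is handed in; nothing more can be done
None
```

I handed the job in at about 10 s with the reader bar held level, centred on and in line with the sample block. By the arm's readings there is about 10 mm of air under it and no sign of contact; the interface gave no verdict.

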